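Restock the coffee caddy

TASK

Restock the coffee caddy for the next guests: drop both coffee pods, foil lid up, one on top of the other down the pod tube, stand the sugar shaker in the square bin and the espresso cup upright in the round well. Set the shaker and the cup down, do not drop them, and leave the milk portion, the salt shaker and the egg cup where they are: they do not belong in the caddy.

Things in the scene. Friction and masses are not known exactly. Their poses are not given: they have to be found in the camera images.
- pod_a: Coffee pod (two alike, 20 g) standing foil lid up: black round cup 42 mm high; bevelled foot 28 mm across, 38 mm at 14 mm height, 41 mm at 36 mm; the foil-lidded flange, 44 mm across, is the top 5 mm. Origin: centre of its underside; z up. A green tea tin, 50 mm across and 60 mm high, stands among the loose things; their centres are 90 mm or more apart.
- pod_b: Coffee pod (two alike, 20 g) standing foil lid up: black round cup 42 mm high; bevelled foot 28 mm across, 38 mm at 14 mm height, 41 mm at 36 mm; the foil-lidded flange, 44 mm across, is the top 5 mm. Origin: centre of its underside; z up.
- sugar_shaker: Large steel shaker with a domed perforated aluminium cap: round, 58 mm across, 100 mm high; straight up to 85 mm, then the cap narrows. 0.15 to 0.31 kg. Origin: centre of its underside; z up.
- espresso_cup: Small white ceramic cup without handle or stem, standing open side up: 60 mm across the rim, 42 mm across the foot, 58 mm high, nearly straight (59 to 60 mm) from 40 mm up; walls 3.5 mm. 0.11 to 0.18 kg. Origin: centre of its underside; z up.
- milk_portion: Look-alike of the pods, to be left: small white milk portion cup with a foil lid and a pull tab, 39 mm across and only 22 mm high. Origin: centre of its underside; z up.
- salt_shaker: Look-alike of the sugar shaker, to be left: the same form but small, 38 mm across, 70 mm high. Origin: centre of its underside; z up.
- egg_cup: Look-alike of the espresso cup, to be left: white ceramic egg cup on a stem and round foot, 49 mm across the rim, 64 mm high. Origin: centre of its underside; z up.
- pod_tube: White caddy insert, fixed: upright round tube, closed below, on a 94 mm square foot. Bore 55 mm, flared to 68 mm over the top 10 mm; outside 62 mm, 75 mm at the mouth. Mouth 98 mm, inner floor 8 mm above its origin. A pod let go with its foot 18 mm inside the mouth slides down by itself; two fill 84 mm of it. Origin: centre of its foot, 6 mm above the worktop; z up, sides along x and y.
- square_bin: White caddy insert, fixed: open square bin, 94 mm outside, 86 mm inside, walls 45 mm high, inner floor 4 mm above its origin. Origin: centre of its foot, 6 mm above the worktop; z up, sides along x and y. The three inserts stand in a row along their y, 100 mm apart, in any order, in a fixed wooden tray 116 x 316 mm, 22 mm high.
- round_well: White caddy insert, fixed: low round well on a 94 mm square foot, 90 mm outside, 83 mm inside, rim 24 mm and inner floor 6 mm above its origin. Origin: centre of its foot, 6 mm above the worktop; z up, sides along x and y.
There are look-alikes about, which are no part of the job. Leave any blue or red look-alike of the espresso_cup alone.

How it is judged:
By the outcome, as a careful person would: the job done as asked, in the order asked, and still so for the second after the job is handed in, with the robot touching nothing.
It also fails if it takes over 109 s, if anything falls off the work surface, if the arm or the gripper's body presses on something with over 40 N, if the wrist force passes 120 N, or if a joint passes its speed limit or range.

ROBOT

A 6-joint arm with a two-finger parallel gripper is mounted at the origin on the work surface. World frame = base frame: x ahead of the robot, y to its left, z up, the work surface at z = 0. Lengths are in m, angles in degrees, forces in N, time in s.
With the tool pointing down it reaches from about 0.4 to 0.825 m from the base axis. Payload 7 kg.
Tool frame: the origin (TCP) lies midway between the tips of the shut fingers; the grasp point (between the pads) lies 19 mm behind it; z points along the fingers, y is the line along which they close (so a half turn about z gives the same grasp; the last joint's range is limited). The gripper opens to 88 mm and grips with 3 to 60 N. Pads are 19 mm wide; open, the fingers measure 130 mm over their backs; the gripper's body (78 mm by 193 mm) begins 47 mm behind the grasp point.
Start: joints at [-51.446, 20.546, 0.682, 0, -70.136, -16.507], TCP at [0.253, -0.626, 0.227] pointing down, gripper open.
Joint ranges: [-176.03, 176.03], [-82.01, 121.73], [-58.28, 71.71], [-173.87, 95.51], [-174.79, -0.11], [-173.66, 173.66]. Speed limits (degrees/s): [136.94, 136.94, 172.46, 180, 180, 180].

INTERFACE

Orientations are given as [roll, pitch, yaw] about the fixed x, y, z axes, in that order (R = Rz(yaw) Ry(pitch) Rx(roll)).
In Python, from plant import r gives the robot as it stands.
- The arm moves only by the tool carry_out, never from a script. Its argument "deltas" is a list of rows, each a list of 3 entries, a list of its own where there are three numbers: the opening, from 0 (shut) to 1 (fully open), then the shift along the tool's x, y, z in mm, then the turn, a rotation vector about the tool's x, y, z in rad. In form: [[gripper, [tx, ty, tz], [rx, ry, rz]], ...]. A call has 1 to 12 rows; each row is the pose to reach, as a shift and turn from the pose commanded when the call began, along the tool's axes at that moment; what a row does not reach only later rows make up. A row lasts 1/10 s, in which the tool goes at most 50 mm and 8.59 degrees, less where a joint would pass 70% of its speed; a pose out of reach is approached as far as the arm can. A call with a gripper value outside its range is refused whole. The fingers move at their own pace and stop on an object; "squeeze" is the grip in N (left out, the last holds). Time passes only in rows, so rows that repeat a pose let the fingers close. It gives the time, the measured TCP pose, the force, the opening and the grip force at its end, in the units of the state.
- r.get_state(): the state, without advancing time (a new reading comes with each control period).
- r.capture(name): name is "scene" or "top"; returns (picture, depth): 384x512x3 uint8, red, green, blue; 384x512 float32, m along the optical axis (not along the pixel's ray), 0 where there is no reading.
- r.get_calibration(name): a dict with "fov_y" (degrees; the focal length in pixels is half the picture's height over the tangent of half this angle, whatever the lens; pixels are square), "cx", "cy" (the principal point, pixels), "view" (4x4, takes a point from world to camera coordinates). Camera axes: x right, y down, z forward; pixel columns grow to the right and rows downward; lengths in m; the calibration is good to about 2 mm. A picture is of the moment at which its call begins. get_calibration takes no time and is no camera call.
- r.close_job(): hands the job in; it is judged then, once.
The state is a dict: "time_s": time; "joints": joint angles; "qd": joint speeds; "joint_torque": joint torques, N m; "tcp_pos": TCP position; "eef_rot": TCP orientation; "contact_force": force on the tool from outside, world axes, zero at the start; "moment": the same for the moment, N m; "gripper_width": finger opening in m; "gripper_force": force on a finger pad.
Only numpy, scipy, OpenCV 4.12 (cv2) and the standard library are available. Lean on these libraries where they do the work, as an engineer would, in place of code of your own. Each camera call takes 0.05 s, during which the arm holds its last target. There are 200 camera calls.

## Working session

There is one attempt and no reset: what is moved stays moved. The work goes in short steps, Python scripts to look and compute and a tool call to move; the robot and the scene stay as the last step left them, time stands still between calls to the robot, and variables do not carry over. Pictures are saved under pics/ and viewed, at most 14 in all, crops included, and the job is handed in when it is done.

Besides the shell and the picture viewer there is one more tool, called after "Emit:" in YAML: its name, and indented under it one key for each argument. carry_out: Moves the arm, as the interface text tells. Its arguments: {"type":"object","properties":{"deltas":{"type":"array"},"squeeze":{"type":"number"}},"required":["deltas"]}

```bash
mkdir -p pics; ls; cat > h.py <<'E'
import numpy as np, cv2
from plant import r
def cal(n):
    c=r.get_calibration(n); f=192/np.tan(np.radians(c['fov_y']/2)); return f,c['cx'],c['cy'],np.array(c['view'])
def cloud(n,d):
    f,cx,cy,V=cal(n); v,u=np.mgrid[:384,:512]
    P=np.stack([(u-cx)/f*d,(v-cy)/f*d,d],-1); P=(P-V[:3,3])@V[:3,:3]; P[d==0]=np.nan; return P
def ray(n,u,v,z):
    f,cx,cy,V=cal(n); o=-V[:3,:3].T@V[:3,3]; d=V[:3,:3].T@np.array([(u-cx)/f,(v-cy)/f,1]); return o+d*(z-o[2])/d[2]
E
python3 - <<'E'
from h import *
s=r.get_state(); print(s)
for n in("scene","top"):
    p,d=r.capture(n); cv2.imwrite(f"pics/{n}0.png",p[:,:,::-1]); np.savez(f"{n}0.npz",p=p,d=d)
    c=r.get_calibration(n); print(n,c, (d>0).mean())
E
```

```text
pics
{'time_s': 0.0, 'joints': array([-5.14455861e+01,  2.05888534e+01,  6.34687220e-01, -2.04311369e-02,
       -7.01367700e+01, -1.65062848e+01]), 'qd': array([ 0.01456279, -0.0066157 ,  0.07442835,  0.03927249, -0.05053445,
       -0.08766653]), 'joint_torque': array([ 1.65613937e-04, -5.82705331e+01,  2.93054688e+01,  6.99694991e+00,
        6.84364364e-03, -2.40360650e-04]), 'tcp_pos': array([ 0.25317108, -0.62519445,  0.2256578 ]), 'eef_rot': array([ 1.79907354e+02, -7.42403653e-03, -1.57958822e+02]), 'contact_force': array([-0.25166097,  0.47800708,  0.64052522]), 'moment': array([ 0.04087591, -0.0095317 ,  0.02310011]), 'gripper_force': 0.0, 'gripper_width': 0.08763742402583595}
scene {'fov_y': 42.46232289473567, 'cx': 245.25231510632412, 'cy': 190.75073082300162, 'view': array([[-0.21804119,  0.97585177,  0.01309076,  0.11350397],
       [ 0.5149385 ,  0.1264299 , -0.84785248, -0.22242515],
       [-0.8290334 , -0.17812583, -0.53007057,  1.71762934],
       [ 0.        ,  0.        ,  0.        ,  1.        ]])} 0.9946695963541666
top {'fov_y': 48.941178746825344, 'cx': 251.30612468176827, 'cy': 189.4922602181303, 'view': array([[-0.00849621, -0.99986159,  0.01430461, -0.00371219],
       [-0.98972953,  0.00636698, -0.14281078,  0.53128179],
       [ 0.14269994, -0.01537104, -0.98964663,  0.97168223],
       [ 0.        ,  0.        ,  0.        ,  1.        ]])} 0.99591064453125
```

View pics/scene0.png

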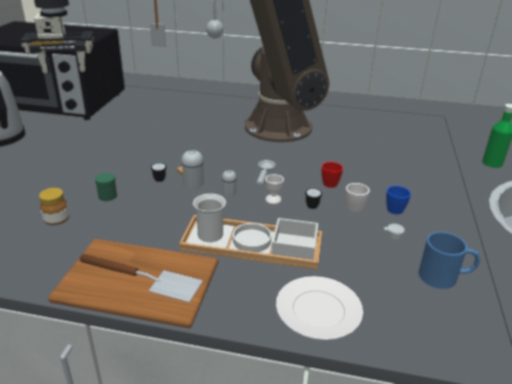

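View pics/top0.png

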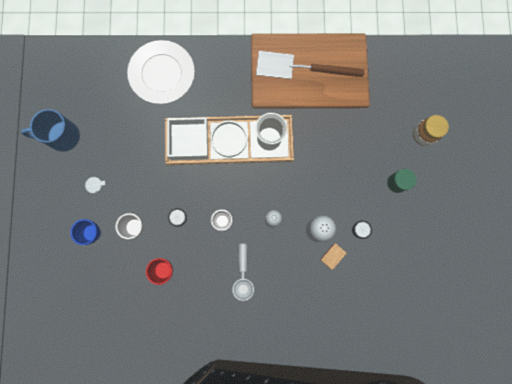

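The top view shows pods at (178,217) and (362,230), black-sided at (313,198) and (159,172) in the scene view. The milk portion is white with a tab at (93,185). The sugar shaker is the large one at (323,228), the salt shaker is at (274,218) and the egg cup is at (221,220). The white cup is at (129,227), with the red and blue look-alikes at (160,271) and (85,232). The tray at (229,139) holds the bin (187), well (229) and tube (271).

```bash
python3 - <<'E'
from h import *
from scipy import ndimage as nd
D={n:np.load(n+"0.npz") for n in("scene","top")}
C={n:cloud(n,D[n]['d']) for n in D}
for n in C:
    P=C[n]; print(n,"table z",np.nanmedian(P[(P[...,0]>.4)&(P[...,0]<.8)&(abs(P[...,1])<.4)][:,2]))
P=C["top"]; S=C["scene"].reshape(-1,3); S=S[np.isfinite(S[:,0])]
m=(P[...,2]>.012)&(P[...,0]>.3)
L,k=nd.label(m)
for i in range(1,k+1):
    v,u=np.where(L==i)
    if len(u)<60: continue
    Q=P[L==i]; zt=np.percentile(Q[:,2],97); T=Q[Q[:,2]>zt-.006]
    (cx,cy),rad=cv2.minEnclosingCircle(T[:,:2].astype(np.float32))
    s=S[(np.hypot(S[:,0]-cx,S[:,1]-cy)<.04)&(S[:,2]>.008)]
    if len(s)<5: s=np.full((5,3),np.nan)
    zs=np.percentile(s[:,2],97); t=s[s[:,2]>zs-.006]
    (sx,sy),sr=cv2.minEnclosingCircle(t[:,:2].astype(np.float32))
    print(f"px {u.mean():.0f},{v.mean():.0f} n{len(u)} top z{zt:.4f} c {cx:.4f} {cy:.4f} r{rad:.4f} | scene z{zs:.4f} c {sx:.4f} {sy:.4f} r{sr:.4f}")
p=D["top"]['p'][105:290,60:400,::-1]; cv2.imwrite("pics/topc.png",cv2.resize(p,None,fx=2.35,fy=2.35,interpolation=3))
p=D["scene"]['p'][140:270,140:420,::-1]; cv2.imwrite("pics/scc.png",cv2.resize(p,None,fx=2.8,fy=2.8,interpolation=3))
E
```

```text
scene table z 0.001380179760761678
top table z 0.000899421174719143
px 309,70 n8611 top z0.0345 c 0.8372 -0.2082 r0.0859 | scene z0.0386 c 0.8444 -0.2093 r0.0389
px 160,71 n907 top z0.0188 c 0.8398 0.2195 r0.0859 | scene z0.0096 c 0.8463 0.2181 r0.0303
px 52,130 n1314 top z0.0932 c 0.6767 0.4602 r0.0415 | scene z0.0914 c 0.6772 0.4613 r0.0398
px 234,137 n2543 top z0.1039 c 0.6639 -0.0534 r0.0372 | scene z0.1038 c 0.6644 -0.0525 r0.0387
px 431,130 n752 top z0.0778 c 0.6758 -0.4485 r0.0282 | scene z0.0769 c 0.6790 -0.4483 r0.0294
px 229,138 n562 top z0.0322 c 0.6613 0.0466 r0.0451 | scene z0.0266 c 0.6452 0.0415 r0.0356
px 402,180 n491 top z0.0635 c 0.5511 -0.3712 r0.0265 | scene z0.0622 c 0.5555 -0.3716 r0.0289
px 94,184 n218 top z0.0265 c 0.5476 0.3700 r0.0234 | scene z0.0244 c 0.5511 0.3715 r0.0235
px 177,217 n277 top z0.0458 c 0.4665 0.1679 r0.0220 | scene z0.0449 c 0.4683 0.1695 r0.0252
px 221,220 n339 top z0.0661 c 0.4578 0.0627 r0.0240 | scene z0.0648 c 0.4582 0.0646 r0.0277
px 273,218 n233 top z0.0719 c 0.4613 -0.0588 r0.0161 | scene z0.0706 c 0.4670 -0.0573 r0.0164
px 128,226 n376 top z0.0604 c 0.4458 0.2769 r0.0300 | scene z0.0581 c 0.4470 0.2764 r0.0331
px 321,229 n620 top z0.1025 c 0.4354 -0.1679 r0.0228 | scene z0.1004 c 0.4392 -0.1668 r0.0245
px 84,232 n446 top z0.0602 c 0.4330 0.3800 r0.0305 | scene z0.0581 c 0.4356 0.3803 r0.0319
px 362,229 n287 top z0.0460 c 0.4343 -0.2691 r0.0221 | scene z0.0452 c 0.4366 -0.2690 r0.0240
px 243,258 n233 top z0.0222 c 0.3623 0.0144 r0.0426 | scene z0.0223 c 0.3721 0.0152 r0.0301
px 334,256 n308 top z0.0180 c 0.3720 -0.2043 r0.0315 | scene z0.0160 c 0.3839 -0.2199 r0.0189
px 157,271 n342 top z0.0607 c 0.3426 0.2051 r0.0299 | scene z0.0581 c 0.3437 0.2042 r0.0330
px 399,379 n324 top z0.7658 c 0.3051 -0.0953 r0.0063 | scene znan c 0.0000 0.0000 r0.0000
```

View pics/topc.png

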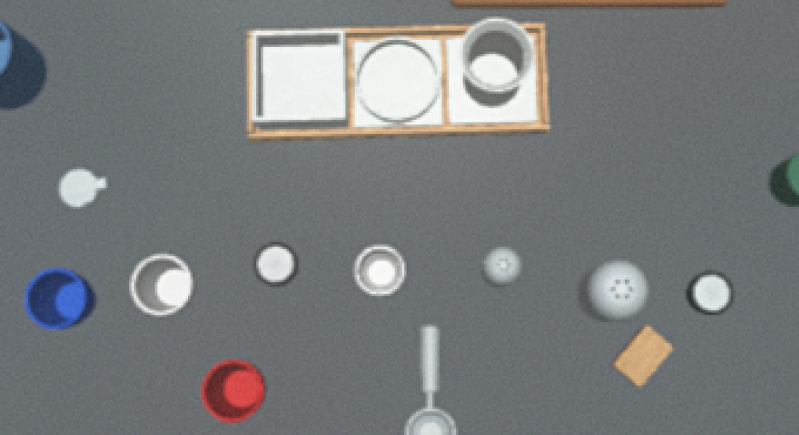

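View pics/scc.png

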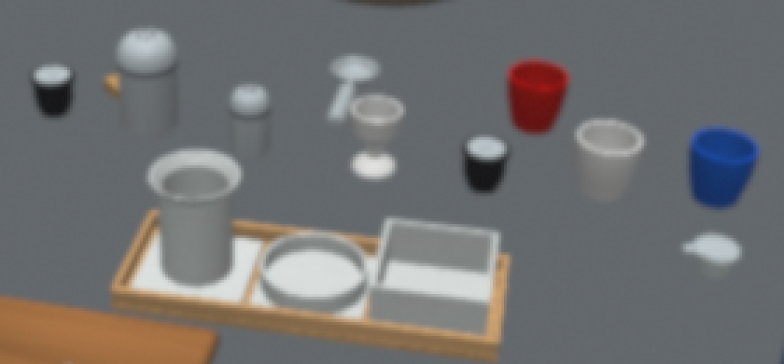

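Confirmed in the crops: black pods at top (178,217) and (362,230), where the white tabbed milk portion at (93,185) is only 25 mm high. The large shaker is at (323,228) and the small salt at (274,218). The stemless white cup is at (129,227), the egg cup has a stem, and the red and blue cups stay.

```bash
cat >> h.py <<'E'
from scipy.spatial.transform import Rotation as Ro
def go(x,y,z,yaw=-90):
    s=r.get_state(); R=Ro.from_euler('xyz',s['eef_rot'],degrees=True); T=Ro.from_euler('xyz',[180,0,yaw],degrees=True)
    t=R.inv().apply(np.array([x,y,z])-s['tcp_pos'])*1000
    print("shift",t.round(1),"turn",(R.inv()*T).as_rotvec().round(3),"| tcp",s['tcp_pos'].round(4),s['eef_rot'].round(1),"w",round(s['gripper_width'],4),"F",s['contact_force'].round(1),"grip",round(s['gripper_force'],1),"t",s['time_s'])
E
python3 - <<'E'
from h import *
D=np.load("top0.npz"); p=D['p']; P=cloud("top",D['d'])
hsv=cv2.cvtColor(p,cv2.COLOR_RGB2HSV)
m=((hsv[...,0]<25)&(hsv[...,1]>90)).astype(np.uint8); m[:112]=0; m[165:]=0; m[:,:155]=0; m[:,300:]=0
v,u=np.where(m); pts=np.array([ray("top",a,b,.022)[:2] for a,b in zip(u,v)],np.float32)
print("tray",cv2.minAreaRect(pts),len(pts))
# bin walls: points at z .04-.06
for n in("top","scene"):
    Q=cloud(n,np.load(n+"0.npz")['d']); q=Q[(Q[...,2]>.047)&(Q[...,2]<.06)&(abs(Q[...,0]-.66)<.08)&(abs(Q[...,1]-.146)<.07)][:,:2]
    print("bin",n,len(q),cv2.minAreaRect(q.astype(np.float32)))
go(.436,-.269,.13)
E
```

```text
tray ((0.6604793071746826, 0.04606349766254425), (0.11495765298604965, 0.31107816100120544), 1.2820160388946533) 506
bin top 288 ((0.6586397886276245, 0.14711341261863708), (0.09493111073970795, 0.09427440166473389), 0.5641289353370667)
bin scene 288 ((0.6605767011642456, 0.1466984897851944), (0.10346918553113937, 0.09420432895421982), 1.4262053966522217)
shift [-303.1  261.5   96.1] turn [ 1.000e-03  1.000e-03 -1.186e+00] | tcp [ 0.2532 -0.6252  0.2257] [ 179.9   -0.  -158. ] w 0.0879 F [-0.1 -0.  -0.3] grip 0.0 t 0.1
```

Emit:
carry_out:
  deltas:
    - [1,[-303,261.5,96],[0,0,-1.186]]
    - [1,[-303,261.5,96],[0,0,-1.186]]
    - [1,[-303,261.5,96],[0,0,-1.186]]
    - [1,[-303,261.5,96],[0,0,-1.186]]
    - [1,[-303,261.5,96],[0,0,-1.186]]
    - [1,[-303,261.5,96],[0,0,-1.186]]
    - [1,[-303,261.5,96],[0,0,-1.186]]
    - [1,[-303,261.5,96],[0,0,-1.186]]
    - [1,[-303,261.5,96],[0,0,-1.186]]
    - [1,[-303,261.5,96],[0,0,-1.186]]
    - [1,[-303,261.5,96],[0,0,-1.186]]
    - [1,[-303,261.5,96],[0,0,-1.186]]
  squeeze: 10

```text
time_s: 1.3
tcp_pos: [0.4356, -0.2704, 0.1307]
eef_rot: [-180.0, -0.0, -90.1]
contact_force: [-0.3, -0.0, -0.0]
gripper_width: 0.0876
gripper_force: 0.0
```

```bash
python3 - <<'E'
from h import *
go(.436,-.269,.021)
p,d=r.capture("scene"); cv2.imwrite("pics/s1.png",cv2.resize(p[110:240,90:290,::-1],None,fx=3,fy=3))
E
```

```text
shift [ -1.4  -0.3 109.7] turn [-0.    -0.    -0.002] | tcp [ 0.4356 -0.2704  0.1307] [-180.    -0.   -90.1] w 0.0876 F [-0.3 -0.  -0. ] grip 0.0 t 1.3
```

View pics/s1.png

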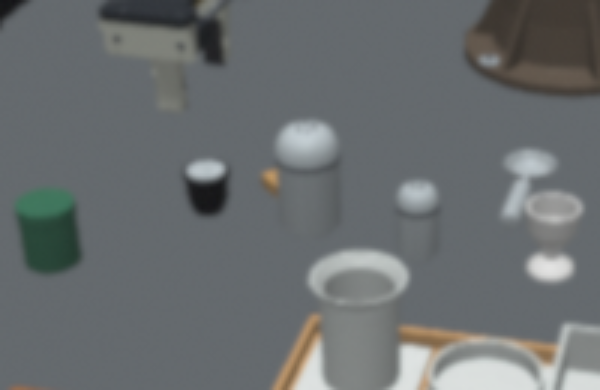

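The gripper stands above pod_b (crop 207,185), with the near finger at (170,100) where expected. I'm descending, closing and lifting.

Emit:
carry_out:
  deltas:
    - [1,[-1.4,-0.3,40],[0,0,0]]
    - [1,[-1.4,-0.3,75],[0,0,0]]
    - [1,[-1.4,-0.3,100],[0,0,0]]
    - [1,[-1.4,-0.3,109],[0,0,0]]
    - [1,[-1.4,-0.3,109.5],[0,0,0]]
    - [1,[-1.4,-0.3,109.5],[0,0,0]]
    - [0.35,[-1.4,-0.3,109.5],[0,0,0]]
    - [0.35,[-1.4,-0.3,109.5],[0,0,0]]
    - [0.35,[-1.4,-0.3,109.5],[0,0,0]]
    - [0.35,[-1.4,-0.3,109.5],[0,0,0]]
    - [0.35,[-1.4,-0.3,109.5],[0,0,0]]
    - [0.35,[-1.4,-0.3,109.5],[0,0,0]]
  squeeze: 10

```text
time_s: 2.55
tcp_pos: [0.4364, -0.2681, 0.0211]
eef_rot: [-180.0, -0.0, -90.0]
contact_force: [0.5, 0.8, 0.7]
gripper_width: 0.045
gripper_force: 0.1
```

```bash
python3 - <<'E'
from h import *
go(.436,-.269,.021)
go(.664,-.053,.2)
E
```

```text
shift [0.9 0.4 0.1] turn [-0. -0.  0.] | tcp [ 0.4364 -0.2681  0.0211] [-180.   -0.  -90.] w 0.045 F [0.5 0.8 0.7] grip 0.1 t 2.55
shift [-215.  -227.7 -178.9] turn [-0. -0.  0.] | tcp [ 0.4364 -0.2681  0.0211] [-180.   -0.  -90.] w 0.045 F [0.5 0.8 0.7] grip 0.1 t 2.55
```

Emit:
carry_out:
  deltas:
    - [0.35,[0,0,0],[0,0,0]]
    - [0.35,[0,0,0],[0,0,0]]
    - [0.35,[0,0,0],[0,0,0]]
    - [0.35,[0,0,-15],[0,0,0]]
    - [0.35,[0,0,-45],[0,0,0]]
    - [0.35,[0,0,-90],[0,0,0]]
    - [0.35,[0,0,-135],[0,0,0]]
    - [0.35,[0,0,-165],[0,0,0]]
    - [0.35,[0,0,-179],[0,0,0]]
    - [0.35,[0,0,-179],[0,0,0]]
    - [0.35,[0,0,-179],[0,0,0]]

```text
time_s: 3.65
tcp_pos: [0.436, -0.2679, 0.1996]
eef_rot: [180.0, 0.0, -90.0]
contact_force: [-0.3, -0.1, -1.1]
gripper_width: 0.0431
gripper_force: 10.0
```

```bash
python3 - <<'E'
from h import *
go(.664,-.053,.2)
p,d=r.capture("scene"); cv2.imwrite("pics/s2.png",cv2.resize(p[60:240,90:290,::-1],None,fx=3,fy=3))
E
```

```text
shift [-215.  -227.9   -0.4] turn [ 0.  0. -0.] | tcp [ 0.436  -0.2679  0.1996] [180.   0. -90.] w 0.0431 F [-0.3 -0.1 -1.1] grip 10.0 t 3.65
```

View pics/s2.png

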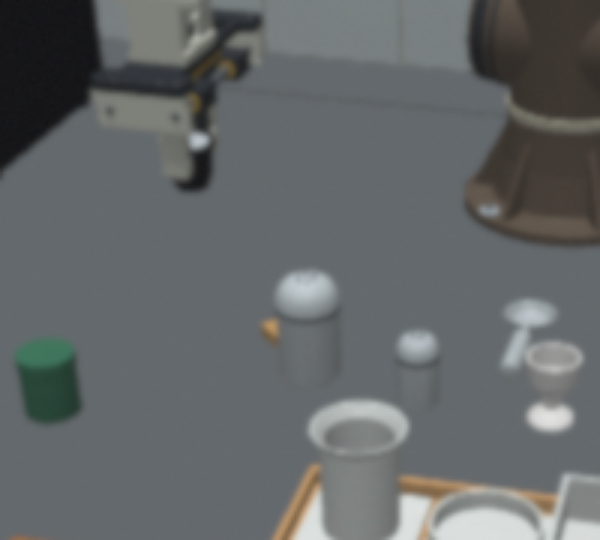

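Pod_b hangs upright between the fingers (crop 195,160). Next I move over the tube and lower.

Emit:
carry_out:
  deltas:
    - [0.35,[-20,-22,0],[0,0,0]]
    - [0.35,[-50,-54,0],[0,0,0]]
    - [0.35,[-80,-85,0],[0,0,0]]
    - [0.35,[-110,-117,0],[0,0,0]]
    - [0.35,[-140,-149,0],[0,0,0]]
    - [0.35,[-170,-181,0],[0,0,0]]
    - [0.35,[-195,-207,0],[0,0,0]]
    - [0.35,[-210,-222,0],[0,0,0]]
    - [0.35,[-215,-228,0],[0,0,0]]
    - [0.35,[-215,-228,0],[0,0,0]]
    - [0.35,[-215,-228,20],[0,0,0]]
    - [0.35,[-215,-228,20],[0,0,0]]

```text
time_s: 4.9
tcp_pos: [0.6618, -0.0539, 0.1771]
eef_rot: [179.7, 0.0, -90.1]
contact_force: [-0.1, 0.7, -0.4]
gripper_width: 0.0426
gripper_force: 10.0
```

```bash
python3 - <<'E'
from h import *
go(.664,-.053,.108)
p,d=r.capture("scene"); cv2.imwrite("pics/s3.png",cv2.resize(p[120:270,150:350,::-1],None,fx=3,fy=3))
E
```

```text
shift [-0.9 -2.6 69. ] turn [ 0.005  0.    -0.001] | tcp [ 0.6618 -0.0539  0.1771] [179.7   0.  -90.1] w 0.0426 F [-0.1  0.7 -0.4] grip 10.0 t 4.9
```

View pics/s3.png

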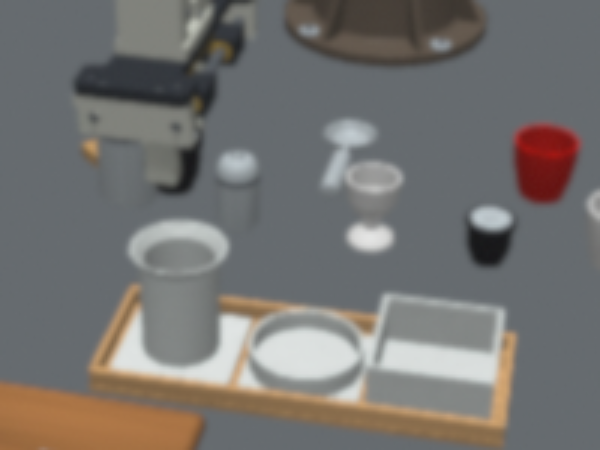

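The gripper with pod_b is beside and above the tube mouth (crop 178,245) as projected, and the rest is undisturbed.

Emit:
carry_out:
  deltas:
    - [0.35,[-1,-2.5,20],[0,0,0]]
    - [0.35,[-1,-2.5,40],[0,0,0]]
    - [0.35,[-1,-2.5,58],[0,0,0]]
    - [0.35,[-1,-2.5,66],[0,0,0]]
    - [0.35,[-1,-2.5,69.5],[0,0,0]]
    - [0.35,[-1,-2.5,69.5],[0,0,0]]
    - [0.35,[-1,-2.5,69.5],[0,0,0]]
    - [0.35,[-1,-2.5,69.5],[0,0,0]]

```text
time_s: 5.75
tcp_pos: [0.6674, -0.0521, 0.1116]
eef_rot: [-179.9, 0.0, -90.0]
contact_force: [0.6, -0.2, -0.5]
gripper_width: 0.043
gripper_force: 10.0
```

```bash
python3 - <<'E'
from h import *
go(.664,-.053,.107)
E
```

```text
shift [0.9 3.4 4.6] turn [-0.001  0.     0.   ] | tcp [ 0.6674 -0.0521  0.1116] [-179.9    0.   -90. ] w 0.043 F [ 0.6 -0.2 -0.5] grip 10.0 t 5.75
```

Emit:
carry_out:
  deltas:
    - [0.35,[0.9,3.4,4],[0,0,0]]
    - [0.35,[0.9,3.4,4],[0,0,0]]
    - [0.35,[0.9,3.4,4],[0,0,0]]
    - [0.35,[0.9,3.4,4],[0,0,0]]

```text
time_s: 6.15
tcp_pos: [0.6635, -0.053, 0.1066]
eef_rot: [-180.0, -0.0, -90.0]
contact_force: [-0.4, -0.6, 0.1]
gripper_width: 0.0429
gripper_force: 10.0
```

```bash
python3 - <<'E'
from h import *
go(.664,-.053,.107)
E
```

```text
shift [-0.  -0.5 -0.4] turn [-0. -0.  0.] | tcp [ 0.6635 -0.053   0.1066] [-180.   -0.  -90.] w 0.0429 F [-0.4 -0.6  0.1] grip 10.0 t 6.15
```

Release, then rise.

Emit:
carry_out:
  deltas:
    - [0.8,[0,0,0],[0,0,0]]
    - [0.8,[0,0,0],[0,0,0]]
    - [0.8,[0,0,0],[0,0,0]]
    - [0.8,[0,0,0],[0,0,0]]
    - [0.8,[0,0,0],[0,0,0]]
    - [0.8,[0,0,-20],[0,0,0]]
    - [0.8,[0,0,-50],[0,0,0]]
    - [0.8,[0,0,-90],[0,0,0]]
    - [0.8,[0,0,-120],[0,0,0]]
    - [0.8,[0,0,-120],[0,0,0]]
    - [0.8,[0,0,-120],[0,0,0]]

```text
time_s: 7.25
tcp_pos: [0.6637, -0.0529, 0.2275]
eef_rot: [-179.9, 0.0, -90.0]
contact_force: [0.4, 0.1, -0.4]
gripper_width: 0.07
gripper_force: 0.0
```

```bash
python3 - <<'E'
from h import *
go(.467,.1685,.13)
E
```

```text
shift [-221.3  196.9   97.2] turn [-0.002  0.001 -0.   ] | tcp [ 0.6637 -0.0529  0.2275] [-179.9    0.   -90. ] w 0.07 F [ 0.4  0.1 -0.4] grip 0.0 t 7.25
```

Emit:
carry_out:
  deltas:
    - [1,[-37,33,0],[0,0,0]]
    - [1,[-74,66,0],[0,0,0]]
    - [1,[-111,99,0],[0,0,0]]
    - [1,[-148,131,20],[0,0,0]]
    - [1,[-180,160,50],[0,0,0]]
    - [1,[-205,182,75],[0,0,0]]
    - [1,[-221,197,97],[0,0,0]]
    - [1,[-221,197,97],[0,0,0]]
    - [1,[-221,197,97],[0,0,0]]
    - [1,[-221,197,97],[0,0,0]]
    - [1,[-221,197,97],[0,0,0]]

```text
time_s: 8.35
tcp_pos: [0.4672, 0.1677, 0.13]
eef_rot: [-180.0, 0.0, -90.1]
contact_force: [0.5, -0.1, 0.7]
gripper_width: 0.0875
gripper_force: 0.0
```

```bash
python3 - <<'E'
from h import *
go(.467,.1685,.0215)
p,d=r.capture("top"); P=cloud("top",d); q=P[(np.hypot(P[...,0]-.664,P[...,1]+.053)<.02)]; print("tube pts z",np.nanpercentile(q[:,2],[5,50,95]))
cv2.imwrite("pics/t4.png",cv2.resize(p[100:240,100:300,::-1],None,fx=3.5,fy=3.5))
E
```

```text
shift [ -0.7   0.3 108.5] turn [-0.001  0.001 -0.001] | tcp [0.4672 0.1677 0.13  ] [-180.     0.   -90.1] w 0.0875 F [ 0.5 -0.1  0.7] grip 0.0 t 8.35
tube pts z [0.05381843 0.05718079 0.05966035]
```

View pics/t4.png

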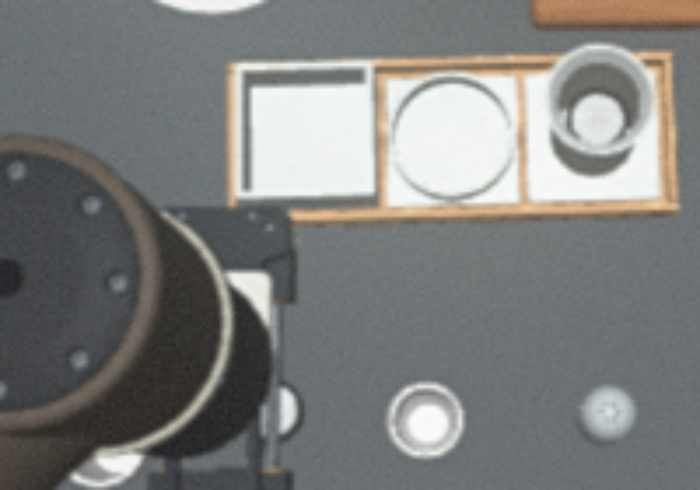

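The pod lies foil up at the bottom of the tube (crop 598,118, lid at z≈0.056 as expected). The gripper stands over pod_a.

Emit:
carry_out:
  deltas:
    - [1,[-0.7,0.3,40],[0,0,0]]
    - [1,[-0.7,0.3,75],[0,0,0]]
    - [1,[-0.7,0.3,100],[0,0,0]]
    - [1,[-0.7,0.3,108],[0,0,0]]
    - [1,[-0.7,0.3,108.5],[0,0,0]]
    - [1,[-0.7,0.3,108.5],[0,0,0]]
    - [1,[-0.7,0.3,108.5],[0,0,0]]
    - [0.35,[-0.7,0.3,108.5],[0,0,0]]
    - [0.35,[-0.7,0.3,108.5],[0,0,0]]
    - [0.35,[-0.7,0.3,108.5],[0,0,0]]
    - [0.35,[-0.7,0.3,108.5],[0,0,0]]
    - [0.35,[-0.7,0.3,108.5],[0,0,0]]

```text
time_s: 9.6
tcp_pos: [0.4661, 0.1687, 0.0211]
eef_rot: [-180.0, 0.0, -90.0]
contact_force: [0.4, 1.2, -0.1]
gripper_width: 0.053
gripper_force: 0.0
```

Emit:
carry_out:
  deltas:
    - [0.35,[0,0,0],[0,0,0]]
    - [0.35,[0,0,0],[0,0,0]]
    - [0.35,[0,0,0],[0,0,0]]
    - [0.35,[0,0,0],[0,0,0]]
    - [0.35,[0,0,-15],[0,0,0]]
    - [0.35,[0,0,-45],[0,0,0]]
    - [0.35,[0,0,-90],[0,0,0]]
    - [0.35,[0,0,-135],[0,0,0]]
    - [0.35,[0,0,-165],[0,0,0]]
    - [0.35,[0,0,-179],[0,0,0]]
    - [0.35,[0,0,-179],[0,0,0]]
    - [0.35,[0,0,-179],[0,0,0]]

```text
time_s: 10.8
tcp_pos: [0.4658, 0.1686, 0.1996]
eef_rot: [180.0, 0.0, -90.0]
contact_force: [-0.1, 0.3, -0.8]
gripper_width: 0.043
gripper_force: 10.0
```

```bash
python3 - <<'E'
from h import *
go(.664,-.053,.2)
E
```

```text
shift [ 221.5 -198.3   -0.5] turn [ 0.  0. -0.] | tcp [0.4658 0.1686 0.1996] [180.   0. -90.] w 0.043 F [-0.1  0.3 -0.8] grip 10.0 t 10.8
```

Emit:
carry_out:
  deltas:
    - [0.35,[20,-18,0],[0,0,0]]
    - [0.35,[50,-45,0],[0,0,0]]
    - [0.35,[82,-73,0],[0,0,0]]
    - [0.35,[114,-102,0],[0,0,0]]
    - [0.35,[146,-131,0],[0,0,0]]
    - [0.35,[175,-157,0],[0,0,0]]
    - [0.35,[200,-179,0],[0,0,0]]
    - [0.35,[216,-193,0],[0,0,0]]
    - [0.35,[221.5,-198,0],[0,0,0]]
    - [0.35,[221.5,-198,0],[0,0,0]]
    - [0.35,[221.5,-198,0],[0,0,0]]
    - [0.35,[221.5,-198,0],[0,0,0]]

```text
time_s: 12.0
tcp_pos: [0.6635, -0.0519, 0.1999]
eef_rot: [180.0, 0.0, -89.9]
contact_force: [-0.7, -0.0, 0.9]
gripper_width: 0.0429
gripper_force: 10.0
```

```bash
python3 - <<'E'
from h import *
go(.664,-.053,.107)
E
```

```text
shift [ 1.1 -0.5 92.9] turn [0.    0.    0.001] | tcp [ 0.6635 -0.0519  0.1999] [180.    0.  -89.9] w 0.0429 F [-0.7 -0.   0.9] grip 10.0 t 12.0
```

Emit:
carry_out:
  deltas:
    - [0.35,[1,-0.5,20],[0,0,0]]
    - [0.35,[1,-0.5,40],[0,0,0]]
    - [0.35,[1,-0.5,60],[0,0,0]]
    - [0.35,[1,-0.5,76],[0,0,0]]
    - [0.35,[1,-0.5,86],[0,0,0]]
    - [0.35,[1,-0.5,92],[0,0,0]]
    - [0.35,[1,-0.5,92.5],[0,0,0]]
    - [0.35,[1,-0.5,92.5],[0,0,0]]
    - [0.35,[1,-0.5,92.5],[0,0,0]]
    - [0.35,[1,-0.5,92.5],[0,0,0]]
    - [0.35,[1,-0.5,92.5],[0,0,0]]

```text
time_s: 13.1
tcp_pos: [0.6649, -0.0538, 0.108]
eef_rot: [-180.0, 0.0, -90.0]
contact_force: [-0.5, 0.6, -0.7]
gripper_width: 0.0434
gripper_force: 10.0
```

Emit:
carry_out:
  deltas:
    - [0.8,[0,0,0],[0,0,0]]
    - [0.8,[0,0,0],[0,0,0]]
    - [0.8,[0,0,0],[0,0,0]]
    - [0.8,[0,0,0],[0,0,0]]
    - [0.8,[0,0,0],[0,0,0]]
    - [0.8,[0,0,-20],[0,0,0]]
    - [0.8,[0,0,-50],[0,0,0]]
    - [0.8,[0,0,-90],[0,0,0]]
    - [0.8,[0,0,-120],[0,0,0]]
    - [0.8,[0,0,-120],[0,0,0]]
    - [0.8,[0,0,-120],[0,0,0]]

```text
time_s: 14.2
tcp_pos: [0.6649, -0.0537, 0.2284]
eef_rot: [-179.9, 0.0, -90.0]
contact_force: [-1.0, 0.2, -0.4]
gripper_width: 0.07
gripper_force: 0.0
```

```bash
python3 - <<'E'
from h import *
go(.437,-.1675,.17)
E
```

```text
shift [113.9 228.   57.9] turn [-0.002  0.001 -0.   ] | tcp [ 0.6649 -0.0537  0.2284] [-179.9    0.   -90. ] w 0.07 F [-1.   0.2 -0.4] grip 0.0 t 14.2
```

Emit:
carry_out:
  deltas:
    - [1,[20,40,0],[0,0,0]]
    - [1,[40,80,0],[0,0,0]]
    - [1,[60,120,0],[0,0,0]]
    - [1,[78,157,15],[0,0,0]]
    - [1,[95,190,35],[0,0,0]]
    - [1,[108,216,50],[0,0,0]]
    - [1,[114,228,58],[0,0,0]]
    - [1,[114,228,58],[0,0,0]]
    - [1,[114,228,58],[0,0,0]]
    - [1,[114,228,58],[0,0,0]]
    - [1,[114,228,58],[0,0,0]]

```text
time_s: 15.3
tcp_pos: [0.4378, -0.1674, 0.1698]
eef_rot: [-180.0, -0.0, -90.0]
contact_force: [0.0, -0.2, -0.3]
gripper_width: 0.0877
gripper_force: 0.0
```

```bash
python3 - <<'E'
from h import *
go(.437,-.1675,.052)
p,d=r.capture("top"); P=cloud("top",d); q=P[(np.hypot(P[...,0]-.664,P[...,1]+.053)<.018)]; print("tube pts z",np.nanpercentile(q[:,2],[5,50,95]))
p2,d2=r.capture("scene")
a=cv2.resize(p[100:260,250:370,::-1],(400,533)); b=cv2.resize(p2[110:260,130:242,::-1],(398,533))
cv2.imwrite("pics/t5.png",np.hstack([a,b]))
# shaker body centre from the scene depth (side) : points z .03-.08
S=cloud("scene",np.load("scene0.npz")['d']).reshape(-1,3); s=S[(np.hypot(S[:,0]-.437,S[:,1]+.1675)<.045)&(S[:,2]>.02)&(S[:,2]<.08)]
from scipy.optimize import least_squares
print(least_squares(lambda c:np.hypot(s[:,0]-c[0],s[:,1]-c[1])-.029,[.437,-.1675],loss='soft_l1',f_scale=.002).x)
E
```

```text
shift [  0.    0.8 117.8] turn [-0.    -0.     0.001] | tcp [ 0.4378 -0.1674  0.1698] [-180.   -0.  -90.] w 0.0877 F [ 0.  -0.2 -0.3] grip 0.0 t 15.3
tube pts z [0.05649519 0.09853201 0.10125598]
[ 0.43578024 -0.16792287]
```

View pics/t5.png

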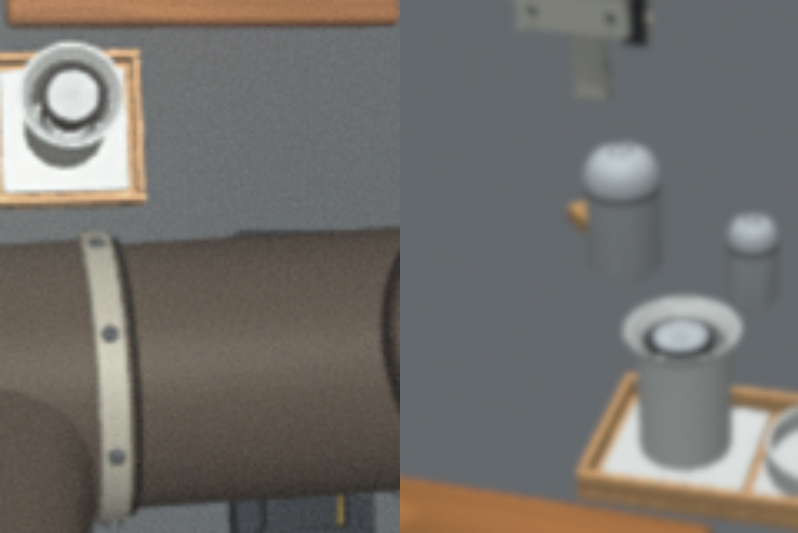

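The second pod sits foil up on the first (crop 72,95 and 680,335, lid at z≈0.099). I'm going down on the sugar shaker.

Emit:
carry_out:
  deltas:
    - [1,[0,1.3,25],[0,0,0]]
    - [1,[0,1.3,55],[0,0,0]]
    - [1,[0,1.3,85],[0,0,0]]
    - [1,[0,1.3,108],[0,0,0]]
    - [1,[0,1.3,117.5],[0,0,0]]
    - [1,[0,1.3,117.5],[0,0,0]]
    - [1,[0,1.3,117.5],[0,0,0]]
    - [0.5,[0,1.3,117.5],[0,0,0]]
    - [0.5,[0,1.3,117.5],[0,0,0]]
    - [0.5,[0,1.3,117.5],[0,0,0]]
    - [0.5,[0,1.3,117.5],[0,0,0]]
    - [0.5,[0,1.3,117.5],[0,0,0]]
  squeeze: 30

```text
time_s: 16.6
tcp_pos: [0.4356, -0.1678, 0.0524]
eef_rot: [-180.0, -0.0, -90.0]
contact_force: [0.5, 0.1, 3.0]
gripper_width: 0.0574
gripper_force: 30.0
```

Emit:
carry_out:
  deltas:
    - [0.5,[0,0,0],[0,0,0]]
    - [0.5,[0,0,0],[0,0,0]]
    - [0.5,[0,0,0],[0,0,0]]
    - [0.5,[0,0,-10],[0,0,0]]
    - [0.5,[0,0,-30],[0,0,0]]
    - [0.5,[0,0,-60],[0,0,0]]
    - [0.5,[0,0,-95],[0,0,0]]
    - [0.5,[0,0,-130],[0,0,0]]
    - [0.5,[0,0,-160],[0,0,0]]
    - [0.5,[0,0,-178],[0,0,0]]
    - [0.5,[0,0,-178],[0,0,0]]
    - [0.5,[0,0,-178],[0,0,0]]

```text
time_s: 17.8
tcp_pos: [0.4347, -0.1676, 0.2297]
eef_rot: [180.0, 0.0, -90.0]
contact_force: [-1.0, 0.2, -3.1]
gripper_width: 0.0573
gripper_force: 30.0
```

```bash
python3 - <<'E'
from h import *
go(.659,.147,.23)
p,d=r.capture("scene"); cv2.imwrite("pics/s6.png",cv2.resize(p[60:220,120:280,::-1],None,fx=3,fy=3))
E
```

```text
shift [-3.147e+02 -2.241e+02 -1.000e-01] turn [ 0.     0.001 -0.   ] | tcp [ 0.4347 -0.1676  0.2297] [180.   0. -90.] w 0.0573 F [-1.   0.2 -3.1] grip 30.0 t 17.8
```

View pics/s6.png

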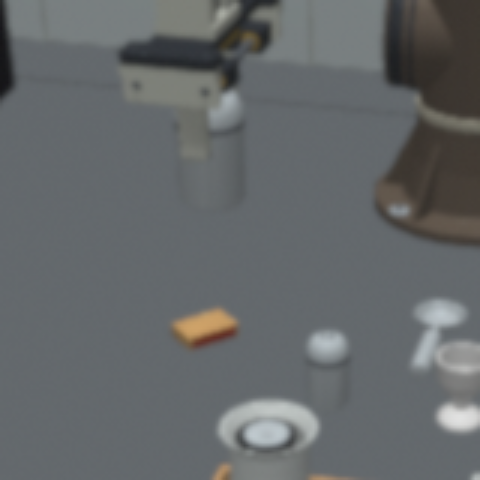

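The shaker hangs upright in the grip (crop 212,160), and the crumb block is unmoved. Carrying it to the bin.

Emit:
carry_out:
  deltas:
    - [0.5,[-12,-9,0],[0,0,0]]
    - [0.5,[-36,-26,0],[0,0,0]]
    - [0.5,[-68,-48,0],[0,0,0]]
    - [0.5,[-104,-74,0],[0,0,0]]
    - [0.5,[-140,-100,0],[0,0,0]]
    - [0.5,[-176,-125,0],[0,0,0]]
    - [0.5,[-212,-151,0],[0,0,0]]
    - [0.5,[-246,-175,0],[0,0,0]]
    - [0.5,[-276,-197,0],[0,0,0]]
    - [0.5,[-298,-212,0],[0,0,0]]
    - [0.5,[-311,-221,0],[0,0,0]]
    - [0.5,[-315,-224,0],[0,0,0]]

```text
time_s: 19.05
tcp_pos: [0.6595, 0.1488, 0.2278]
eef_rot: [179.8, -0.1, -89.9]
contact_force: [-0.2, 0.5, -1.7]
gripper_width: 0.0574
gripper_force: 30.0
```

Emit:
carry_out:
  deltas:
    - [0.5,[0,0,0],[0,0,0]]
    - [0.5,[0,0,0],[0,0,0]]
    - [0.5,[0,0,15],[0,0,0]]
    - [0.5,[0,0,35],[0,0,0]]
    - [0.5,[0,0,55],[0,0,0]]
    - [0.5,[0,0,65],[0,0,0]]
    - [0.5,[0,0,65],[0,0,0]]
    - [0.5,[0,0,65],[0,0,0]]
    - [0.5,[0,0,65],[0,0,0]]

```text
time_s: 19.95
tcp_pos: [0.66, 0.1472, 0.1665]
eef_rot: [-179.9, 0.0, -90.0]
contact_force: [0.6, 0.1, -1.5]
gripper_width: 0.0574
gripper_force: 30.0
```

```bash
python3 - <<'E'
from h import *
go(.659,.147,.0625)
p,d=r.capture("scene"); cv2.imwrite("pics/s7.png",cv2.resize(p[100:280,160:360,::-1],None,fx=3,fy=3))
E
```

```text
shift [  0.3   1.2 104. ] turn [-0.002  0.001 -0.   ] | tcp [0.66   0.1472 0.1665] [-179.9    0.   -90. ] w 0.0574 F [ 0.6  0.1 -1.5] grip 30.0 t 19.95
```

View pics/s7.png

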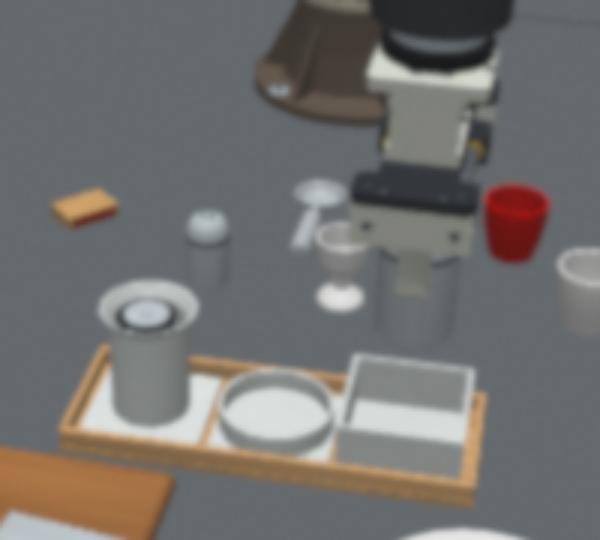

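The shaker is upright above the bin (crop 415,300 over 410,410). Lowering slowly.

Emit:
carry_out:
  deltas:
    - [0.5,[0,1,20],[0,0,0]]
    - [0.5,[0,1,40],[0,0,0]]
    - [0.5,[0,1,60],[0,0,0]]
    - [0.5,[0,1,78],[0,0,0]]
    - [0.5,[0,1,90],[0,0,0]]
    - [0.5,[0,1,97],[0,0,0]]
    - [0.5,[0,1,99],[0,0,0]]
    - [0.5,[0,1,100],[0,0,0]]
    - [0.5,[0,1,101],[0,0,0]]
    - [0.5,[0,1,101],[0,0,0]]
    - [0.5,[0,1,101],[0,0,0]]
    - [0.5,[0,1,101],[0,0,0]]

```text
time_s: 21.2
tcp_pos: [0.6585, 0.1473, 0.0644]
eef_rot: [-180.0, 0.0, -90.0]
contact_force: [-0.3, -0.5, -1.7]
gripper_width: 0.0573
gripper_force: 30.0
```

```bash
python3 - <<'E'
from h import *
go(.659,.147,.0625)
E
```

```text
shift [ 0.3 -0.5  1.9] turn [-0.001  0.     0.   ] | tcp [0.6585 0.1473 0.0644] [-180.    0.  -90.] w 0.0573 F [-0.3 -0.5 -1.7] grip 30.0 t 21.2
```

Emit:
carry_out:
  deltas:
    - [0.5,[0,0,0.6],[0,0,0]]
    - [0.5,[0,0,1.2],[0,0,0]]
    - [0.5,[0,0,1.6],[0,0,0]]
    - [0.5,[0,0,2],[0,0,0]]
    - [0.5,[0,0,2],[0,0,0]]

```text
time_s: 21.7
tcp_pos: [0.6583, 0.1472, 0.0624]
eef_rot: [-180.0, -0.0, -90.0]
contact_force: [-0.9, -0.3, 2.4]
gripper_width: 0.0572
gripper_force: 30.0
```

The force changed sign, so the shaker is down. Releasing and rising.

Emit:
carry_out:
  deltas:
    - [0.7,[0,0,0],[0,0,0]]
    - [0.75,[0,0,0],[0,0,0]]
    - [0.8,[0,0,0],[0,0,0]]
    - [0.9,[0,0,0],[0,0,0]]
    - [0.9,[0,0,0],[0,0,0]]
    - [0.9,[0,0,-10],[0,0,0]]
    - [0.9,[0,0,-40],[0,0,0]]
    - [0.9,[0,0,-80],[0,0,0]]
    - [0.9,[0,0,-120],[0,0,0]]
    - [0.9,[0,0,-140],[0,0,0]]
    - [0.9,[0,0,-140],[0,0,0]]
    - [0.9,[0,0,-140],[0,0,0]]

```text
time_s: 22.9
tcp_pos: [0.6583, 0.1473, 0.203]
eef_rot: [-179.9, 0.1, -90.0]
contact_force: [-0.7, -0.9, -1.4]
gripper_width: 0.0787
gripper_force: 0.0
```

```bash
python3 - <<'E'
from h import *
go(.4463,.2767,.13)
from scipy.optimize import least_squares
for n in("top","scene"):
    S=cloud(n,np.load(n+"0.npz")['d']).reshape(-1,3); s=S[(np.hypot(S[:,0]-.446,S[:,1]-.2768)<.04)&(S[:,2]>.05)]
    print(n,cv2.minEnclosingCircle(s[:,:2].astype(np.float32)),np.percentile(s[:,2],[50,95]))
E
```

```text
shift [-129.3  212.1   72.9] turn [-0.001  0.001 -0.   ] | tcp [0.6583 0.1473 0.203 ] [-1.799e+02  1.000e-01 -9.000e+01] w 0.0787 F [-0.7 -0.9 -1.4] grip 0.0 t 22.9
top ((0.44583725929260254, 0.2768826186656952), 0.03004375658929348) [0.05742109 0.06059524]
scene ((0.44702744483947754, 0.276436448097229), 0.03305402770638466) [0.05541106 0.05898659]
```

Emit:
carry_out:
  deltas:
    - [1,[-20,33,0],[0,0,0]]
    - [1,[-43,70,0],[0,0,0]]
    - [1,[-66,108,0],[0,0,0]]
    - [1,[-88,144,20],[0,0,0]]
    - [1,[-107,176,45],[0,0,0]]
    - [1,[-122,200,65],[0,0,0]]
    - [1,[-129,212,73],[0,0,0]]
    - [1,[-129,212,73],[0,0,0]]
    - [1,[-129,212,73],[0,0,0]]
    - [1,[-129,212,73],[0,0,0]]
    - [1,[-129,212,73],[0,0,0]]

```text
time_s: 24.0
tcp_pos: [0.4474, 0.276, 0.1295]
eef_rot: [-180.0, 0.0, -90.1]
contact_force: [0.6, 0.1, 0.9]
gripper_width: 0.0876
gripper_force: 0.0
```

```bash
python3 - <<'E'
from h import *
go(.4463,.2767,.030)
p,d=r.capture("scene"); cv2.imwrite("pics/s8.png",cv2.resize(p[100:280,230:430,::-1],None,fx=3,fy=3))
E
```

```text
shift [-0.7  1.1 99.5] turn [-0.001  0.001 -0.001] | tcp [0.4474 0.276  0.1295] [-180.     0.   -90.1] w 0.0876 F [0.6 0.1 0.9] grip 0.0 t 24.0
```

View pics/s8.png

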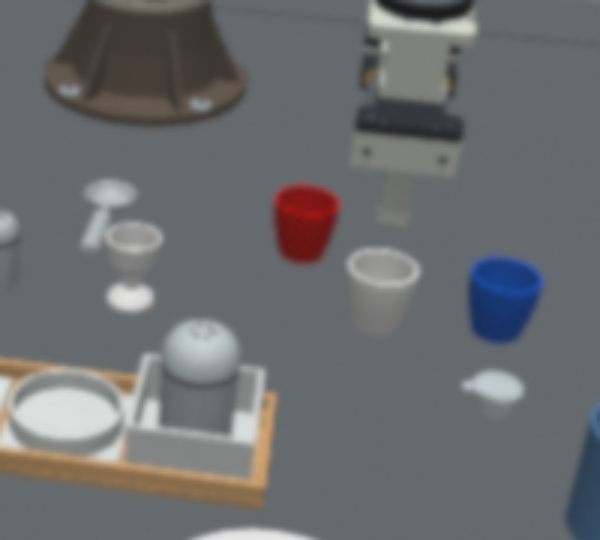

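The shaker stands upright in the bin (crop 200,385), and the gripper is above the white cup (382,290).

Emit:
carry_out:
  deltas:
    - [1,[-0.7,1,25],[0,0,0]]
    - [1,[-0.7,1,55],[0,0,0]]
    - [1,[-0.7,1,80],[0,0,0]]
    - [1,[-0.7,1,95],[0,0,0]]
    - [1,[-0.7,1,99.5],[0,0,0]]
    - [1,[-0.7,1,99.5],[0,0,0]]
    - [1,[-0.7,1,99.5],[0,0,0]]
    - [0.5,[-0.7,1,99.5],[0,0,0]]
    - [0.5,[-0.7,1,99.5],[0,0,0]]
    - [0.5,[-0.7,1,99.5],[0,0,0]]
    - [0.5,[-0.7,1,99.5],[0,0,0]]
    - [0.5,[-0.7,1,99.5],[0,0,0]]
  squeeze: 20

```text
time_s: 25.25
tcp_pos: [0.4455, 0.2771, 0.0299]
eef_rot: [-180.0, 0.0, -90.0]
contact_force: [-0.9, 0.1, 3.1]
gripper_width: 0.0593
gripper_force: 20.0
```

Emit:
carry_out:
  deltas:
    - [0.5,[0,0,0],[0,0,0]]
    - [0.5,[0,0,0],[0,0,0]]
    - [0.5,[0,0,0],[0,0,0]]
    - [0.5,[0,0,-10],[0,0,0]]
    - [0.5,[0,0,-30],[0,0,0]]
    - [0.5,[0,0,-60],[0,0,0]]
    - [0.5,[0,0,-95],[0,0,0]]
    - [0.5,[0,0,-130],[0,0,0]]
    - [0.5,[0,0,-160],[0,0,0]]
    - [0.5,[0,0,-180],[0,0,0]]
    - [0.5,[0,0,-180],[0,0,0]]
    - [0.5,[0,0,-180],[0,0,0]]

```text
time_s: 26.45
tcp_pos: [0.4449, 0.2766, 0.2095]
eef_rot: [180.0, 0.0, -90.0]
contact_force: [-1.5, -0.7, -1.1]
gripper_width: 0.0594
gripper_force: 20.0
```

```bash
python3 - <<'E'
from h import *
go(.6615,.047,.21)
E
```

```text
shift [ 229.6 -216.7   -0.6] turn [ 0.     0.001 -0.   ] | tcp [0.4449 0.2766 0.2095] [180.   0. -90.] w 0.0594 F [-1.5 -0.7 -1.1] grip 20.0 t 26.45
```

Emit:
carry_out:
  deltas:
    - [0.5,[10,-10,0],[0,0,0]]
    - [0.5,[30,-28,0],[0,0,0]]
    - [0.5,[55,-52,0],[0,0,0]]
    - [0.5,[82,-77,0],[0,0,0]]
    - [0.5,[109,-103,0],[0,0,0]]
    - [0.5,[136,-128,0],[0,0,0]]
    - [0.5,[163,-154,0],[0,0,0]]
    - [0.5,[188,-177,0],[0,0,0]]
    - [0.5,[208,-196,0],[0,0,0]]
    - [0.5,[222,-209,0],[0,0,0]]
    - [0.5,[229.5,-216.5,0],[0,0,0]]
    - [0.5,[229.5,-216.5,0],[0,0,0]]

```text
time_s: 27.65
tcp_pos: [0.662, 0.0464, 0.2084]
eef_rot: [179.9, -0.0, -90.1]
contact_force: [-0.2, 0.7, -1.7]
gripper_width: 0.0592
gripper_force: 20.0
```

Emit:
carry_out:
  deltas:
    - [0.5,[0,0,0],[0,0,0]]
    - [0.5,[0,0,0],[0,0,0]]
    - [0.5,[0,0,15],[0,0,0]]
    - [0.5,[0,0,40],[0,0,0]]
    - [0.5,[0,0,65],[0,0,0]]
    - [0.5,[0,0,85],[0,0,0]]
    - [0.5,[0,0,95],[0,0,0]]
    - [0.5,[0,0,95],[0,0,0]]
    - [0.5,[0,0,95],[0,0,0]]
    - [0.5,[0,0,95],[0,0,0]]

```text
time_s: 28.65
tcp_pos: [0.6626, 0.0478, 0.1161]
eef_rot: [-179.9, 0.0, -90.0]
contact_force: [-0.6, -0.3, -1.4]
gripper_width: 0.0594
gripper_force: 20.0
```

```bash
python3 - <<'E'
from h import *
go(.6615,.047,.042)
p,d=r.capture("scene"); cv2.imwrite("pics/s9.png",cv2.resize(p[120:270,160:340,::-1],None,fx=3,fy=3))
E
```

```text
shift [ 0.8  1.3 74.1] turn [-0.002  0.     0.001] | tcp [0.6626 0.0478 0.1161] [-179.9    0.   -90. ] w 0.0594 F [-0.6 -0.3 -1.4] grip 20.0 t 28.65
```

View pics/s9.png

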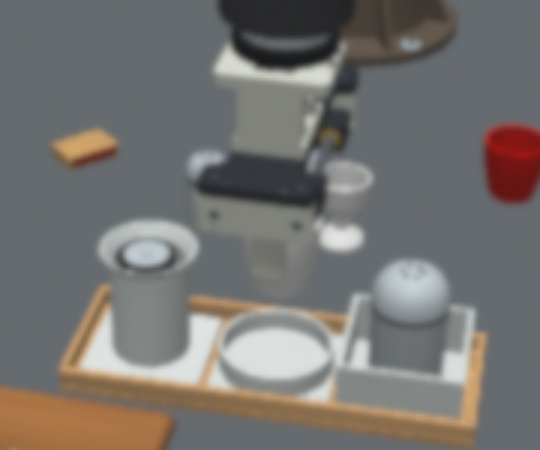

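The cup hangs upright over the well (crop 280,265 over 277,345), clear of the tube and the shaker.

Emit:
carry_out:
  deltas:
    - [0.5,[0.8,1,15],[0,0,0]]
    - [0.5,[0.8,1,32],[0,0,0]]
    - [0.5,[0.8,1,48],[0,0,0]]
    - [0.5,[0.8,1,60],[0,0,0]]
    - [0.5,[0.8,1,67],[0,0,0]]
    - [0.5,[0.8,1,70],[0,0,0]]
    - [0.5,[0.8,1,71],[0,0,0]]
    - [0.5,[0.8,1,71],[0,0,0]]
    - [0.5,[0.8,1,71],[0,0,0]]
    - [0.5,[0.8,1,71],[0,0,0]]

```text
time_s: 29.7
tcp_pos: [0.6611, 0.0467, 0.0441]
eef_rot: [-180.0, 0.0, -90.0]
contact_force: [0.1, -0.2, -0.9]
gripper_width: 0.0595
gripper_force: 20.0
```

```bash
python3 - <<'E'
from h import *
go(.6615,.047,.042)
E
```

```text
shift [-0.3 -0.4  2.1] turn [-0.001  0.     0.   ] | tcp [0.6611 0.0467 0.0441] [-180.    0.  -90.] w 0.0595 F [ 0.1 -0.2 -0.9] grip 20.0 t 29.7
```

Emit:
carry_out:
  deltas:
    - [0.5,[0,0,0.6],[0,0,0]]
    - [0.5,[0,0,1.2],[0,0,0]]
    - [0.5,[0,0,1.8],[0,0,0]]
    - [0.5,[0,0,2.2],[0,0,0]]
    - [0.5,[0,0,2.2],[0,0,0]]

```text
time_s: 30.2
tcp_pos: [0.6609, 0.0466, 0.0418]
eef_rot: [-180.0, -0.0, -90.0]
contact_force: [-1.9, 0.5, 5.0]
gripper_width: 0.0594
gripper_force: 20.0
```

Contact at 5 N up. Releasing, rising, then moving back toward the base to clear the view.

Emit:
carry_out:
  deltas:
    - [0.7,[0,0,0],[0,0,0]]
    - [0.75,[0,0,0],[0,0,0]]
    - [0.8,[0,0,0],[0,0,0]]
    - [0.9,[0,0,0],[0,0,0]]
    - [0.9,[0,0,0],[0,0,0]]
    - [0.9,[0,0,-10],[0,0,0]]
    - [0.9,[0,0,-40],[0,0,0]]
    - [0.9,[0,0,-80],[0,0,0]]
    - [0.9,[0,0,-125],[0,0,0]]
    - [0.9,[0,0,-170],[0,0,0]]
    - [0.9,[0,0,-200],[0,0,0]]
    - [0.9,[0,0,-200],[0,0,0]]

```text
time_s: 31.4
tcp_pos: [0.6632, 0.0468, 0.2484]
eef_rot: [-179.4, 0.1, -90.0]
contact_force: [0.0, -0.2, -0.3]
gripper_width: 0.0787
gripper_force: 0.0
```

Emit:
carry_out:
  deltas:
    - [0.9,[30,30,0],[0,0,0]]
    - [0.9,[60,60,0],[0,0,0]]
    - [0.9,[90,90,0],[0,0,0]]
    - [0.9,[120,120,0],[0,0,0]]
    - [0.9,[150,150,0],[0,0,0]]
    - [0.9,[180,170,0],[0,0,0]]
    - [0.9,[200,180,0],[0,0,0]]
    - [0.9,[200,180,0],[0,0,0]]
    - [0.9,[200,180,0],[0,0,0]]

```text
time_s: 32.3
tcp_pos: [0.4806, -0.1537, 0.2417]
eef_rot: [-180.0, 0.0, -90.1]
contact_force: [-0.4, 0.3, 0.1]
gripper_width: 0.0787
gripper_force: 0.0
```

```bash
python3 - <<'E'
from h import *
p,d=r.capture("scene"); cv2.imwrite("pics/s10.png",cv2.resize(p[120:280,130:430,::-1],None,fx=2.6,fy=2.6))
P=cloud("top",r.capture("top")[1]); q=P[(np.hypot(P[...,0]-.6615,P[...,1]-.047)<.045)&(P[...,2]>.055)]
print(cv2.minEnclosingCircle(q[:,:2].astype(np.float32)),np.percentile(q[:,2],95)); go(0,0,0)
E
```

```text
((0.6889358758926392, 0.05501798540353775), 0.0012906929478049278) 0.06921240594458647
shift [-153.1  481.1  241.4] turn [-0.  0.  0.] | tcp [ 0.4811 -0.153   0.2414] [-180.    0.  -90.] w 0.0791 F [-0.1  0.3  0.3] grip 0.0 t 32.4
```

View pics/s10.png

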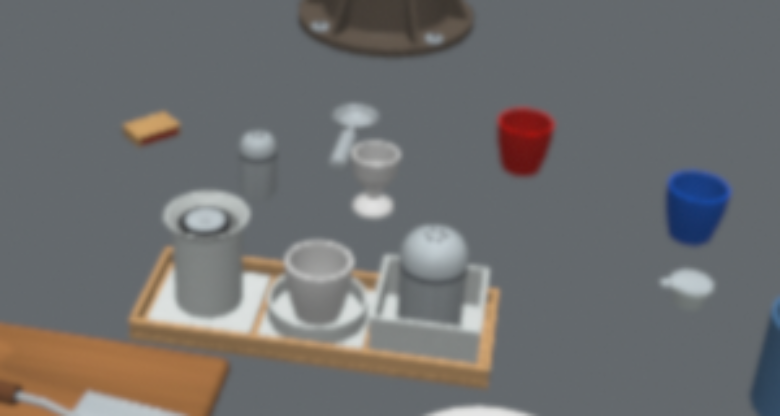

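The final view shows both pods in the tube (205,222), the cup upright in the well (318,285) and the shaker upright in the bin (435,280). The salt shaker, egg cup and milk portion are unmoved. Handing in.

```bash
python3 -c "
from plant import r
print(r.close_job())"
```

```text
the job is handed in; nothing more can be done
None
```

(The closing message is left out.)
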